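# Set out a bearing kit and load the bushing magazine

### The job

Set out the parts for the next assembly: load both bushings into the blue tube magazine, the brass one first so that it is at the bottom and the black one standing on it, lay the ball bearing flat on the round blue pad with the post through its bore, and stand the yellow bearing housing on its foot in the middle of the yellow outline, lined up with it. Leave the wrench, the bottle and the blue bin where they are.

Things in the scene. Friction and masses are not known exactly. Their poses are not given: they have to be found in the camera images.
- brass_bushing_mid (a point): Brass (gold-coloured) plain round bushing, loose, standing on end on the table: outer diameter 36 mm, bore 20 mm, height 45 mm, both ends alike. Point: its centre, half-way up (22.5 mm above its underside); z is its axis, up at the start. About 0.17 to 0.35 kg.
- black_bushing_mid (a point): Black plastic plain round bushing, loose, standing on end on the table: outer diameter 36 mm, bore 20 mm, height 45 mm, both ends alike. Point: its centre, half-way up (22.5 mm above its underside); z is its axis, up at the start. About 0.035 to 0.07 kg.
- bearing_mid (a point): Ball bearing, loose, lying flat on the table: a steel ring with a red seal face, outer diameter 60 mm, bore 34 mm, 24 mm high, both sides alike, 0.18 to 0.37 kg. Point: centre of the ring, half-way up (12 mm above its underside); z is its axis, up.
- block_mid (a point): Yellow pillow-block bearing housing, loose, standing on its foot: foot 76 mm long (x) by 36 mm wide (y) by 12 mm high, above it a rounded hump 39 mm long and the full 36 mm wide, total height 42 mm. Its two long sides (facing +y and -y) are flat and upright, 36 mm apart. 0.2 to 0.4 kg. Point: its centre, half-way up (21 mm above its underside); x along its length, z up. Alike under a half turn.
- magazine: Blue upright tube magazine with a funnel mouth, fixed to the table on an 80 x 80 x 5 mm aluminium plate. Origin: on the table, on the tube's axis; z up. Tube bore 44 mm, its floor 5 mm above the table; from 56 mm up it widens into a funnel, 60 mm wide inside and 68 mm outside at the rim, 70 mm above the table. Bushings drop down it by gravity and stack end to end; with two inside the top one stands 25 mm out of the rim. Fingers do not fit into the funnel beside a bushing.
- stub: Round blue pad, 80 mm across and 6 mm thick, fixed to the table, with a short aluminium post (18 mm diameter, 14 mm high, tapered top) in its middle. Origin: on the table under the pad's centre; z up. A ring with a bore of 34 mm lies flat on the pad around the post, whose tip is 20 mm above the table.
- outline: Black rubber pad 120 (x) x 80 (y) x 4 mm fixed to the table, with a yellow rectangle taped on it: 96 x 56 mm inside the lines, long side along x. Origin: on the table under the pad's centre; z up.
- wrench: Bystander: loose open-ended wrench lying on the far part of the table; leave alone. Origin: near its middle, underneath.
- bottle: Bystander: loose yellow bottle, 66 mm across, 160 mm high, standing to the left; leave alone. Origin: centre of its underside.
- bin: Bystander: loose blue stock bin 100 x 150 x 60 mm with steel pins, at the right; leave alone. Origin: centre of its underside.

How it is judged:
At the end, for the whole second after the job is handed in: Brass bushing on the tube floor, black one on it (10 mm sideways, 6 mm in height); bearing flat on its pad, within 12 mm of the post; housing upright on the rubber pad, within 12 mm of the outline centre each way and 0.22 rad; all at rest (horizontal distance between each of brass_bushing_mid, black_bushing_mid and magazine below 0.01 m and z of brass_bushing_mid in the frame of magazine between 0.0215 and 0.0335 m and angle between each of brass_bushing_mid, black_bushing_mid's own z axis and vertical below 0.25 rad and z of black_bushing_mid in the frame of magazine between 0.0665 and 0.0785 m and horizontal distance between bearing_mid and stub below 0.012 m and z of bearing_mid in the frame of stub between 0.013 and 0.022 m and angle between each of bearing_mid, block_mid's own z axis and vertical below 0.1 rad and x of block_mid in the frame of outline between -0.012 and 0.012 m and y of block_mid in the frame of outline between -0.012 and 0.012 m and z of block_mid in the frame of outline between 0.02 and 0.029 m and angle between the x axis of block_mid and the x axis of outline, either way round below 0.22 rad and linear speed of each of brass_bushing, black_bushing, bearing, block below 0.02 m/s and angular speed of each of brass_bushing, black_bushing, bearing, block below 0.3 rad/s); the robot touches nothing.
It fails at once if the wrench is moved by more than 30 mm (distance of wrench from where it was at the start of the episode above 0.03 m).
It fails at once if the bottle is moved by more than 30 mm (distance of bottle from where it was at the start of the episode above 0.03 m).
It fails at once if the bin is moved by more than 30 mm (distance of bin from where it was at the start of the episode above 0.03 m).
It also fails if it takes over 109 s, if anything falls off the work surface, if the arm or the gripper's body presses on something with over 40 N, if the wrist force passes 120 N, or if a joint passes its speed limit or range.

### The arm

A 7-joint arm with a two-finger parallel gripper is mounted at the origin on the work surface. World frame = base frame: x ahead of the robot, y to its left, z up, the work surface at z = 0. Lengths are in m, angles in rad, forces in N, time in s.
With the tool pointing down it reaches from about 0.4 to 0.85 m from the base axis. Payload 4.5 kg.
Tool frame: the origin (TCP) lies midway between the tips of the shut fingers; the grasp point (between the pads) lies 19 mm behind it (grip_point_offset is the distance from the TCP to the grasp point, in m); z points along the fingers, x is the direction in which the jaws open and shut, and the axes are right-handed (so a half turn about z gives the same grasp; the last joint's range is limited). The gripper opens to 88 mm and grips with 3 to 60 N. Pads are 18 mm wide; open, the fingers measure 123 mm over their backs; the gripper's body (75 mm by 187 mm) begins 45 mm behind the grasp point.
Start: joints at [-1.174, 0.689, -0.195, 1.565, 0.157, 0.902, -0.215], TCP at [0.222, 0.584, 0.239] pointing down, gripper open.
Joint ranges: [-3.01, 3.01], [-0.46, 2.08], [-1.47, 1.51], [0.13, 2.56], [-1, 4.14], [0.04, 2.09], [-2.66, 2.66]. Speed limits (rad/s): [2.57, 2.57, 3.14, 3.14, 3.14, 3.14, 3.14].

### API

Orientations are given as a rotation vector (axis times angle).
In Python, from plant import * gives the robot as it stands. The module is installed in compiled form; this text tells all that it offers.
- The arm moves only by the shell command python3 -m creep 'ROWS' [OPENING] [FORCE]. ROWS is a JSON object of lists of equal length, an entry for each row: "dp": the shift along the tool's x, y, z in mm, a list of three; "roll": the turn about the tool's z in degrees. A call has 1 to 5 rows; each row is the pose to reach, as a shift and turn from the pose commanded when the call began, along the tool's axes at that moment; what a row does not reach only later rows make up. A row lasts 1/12 s, in which the tool goes at most 41.7 mm and 7.16 degrees, less where a joint would pass 70% of its speed; a pose out of reach is approached as far as the arm can. A call with a gripper value outside its range is refused whole. OPENING is the gripper's target within -1 to 1 (fully open at 1, half-way at 0, shut at -1), set as the call begins (- or left out, the last holds). The fingers move at their own pace and stop on an object; FORCE is the grip in N (left out, the last holds). Time passes only in rows, so rows that repeat a pose let the fingers close. It gives the time, the measured TCP pose, the force and the opening at its end, in the units of the state.
- get_state(): the state, without advancing time (a new reading comes with each control period).
- snapshot(name): name is "side" or "top" or "wrist"; returns the picture (384x512x3 uint8, red, green, blue); there is no depth.
- calibration(name): a dict with "intrinsics" (3x3 intrinsics, pixels), "rvec" (rotation vector, rad) and "tvec" (3), from world to camera coordinates, as OpenCV has them. Camera axes: x right, y down, z forward; pixel columns grow to the right and rows downward; lengths in m; the calibration is good to about 2 mm. The wrist camera is an equidistant fisheye: a pixel r from the principal point sees the ray r / f radians off the axis. A picture is of the moment at which its call begins: read the wrist's pose just before it. calibration takes no time and is no camera call; for the wrist camera it gives the pose at the moment of the call.
- hand_in(): hands the job in, once; it reports no verdict.
The state is a dict: "t": time; "joints": joint angles; "qd": joint speeds; "joint_efforts": joint torques, N m; "tool_pos": TCP position; "orientation": TCP orientation; "contact_force": force on the tool from outside, world axes, zero at the start; "ft_torque": the same for the moment, N m; "gripper_width": opening from 0.0 (shut) to 1.0 (fully open).
Only numpy, scipy, OpenCV 4.12 (cv2) and the standard library are available. Lean on these libraries where they do the work, as an engineer would, in place of code of your own. Each camera call takes 0.05 s, during which the arm holds its last target. There are 200 camera calls.

## Working session

There is one attempt and no reset: what is moved stays moved. The work goes in short steps, Python scripts to look and compute and a shell command to move; the robot and the scene stay as the last step left them, time stands still between calls to the robot, and variables do not carry over. Pictures are saved under pics/ and viewed, about 12 in all and at most 16, crops included, and the job is handed in when it is done.

```bash
mkdir -p pics; cat > h.py <<'E'
from plant import *
import numpy as np, cv2
from scipy.spatial.transform import Rotation as R
def snap(n,f):
    c=calibration(n); im=snapshot(n); cv2.imwrite(f'pics/{f}.png',im[:,:,::-1]); np.savez(f'pics/{f}.npz',im=im,K=c['intrinsics'],r=c['rvec'],t=c['tvec'],fe=(n=='wrist')); return f
def px2w(f,uv,z):
    d=np.load(f'pics/{f}.npz'); K=d['K']; Rm=R.from_rotvec(d['r'].ravel()).as_matrix(); t=d['t'].ravel()
    uv=np.atleast_2d(uv).astype(float); a=(uv[:,0]-K[0,2])/K[0,0]; b=(uv[:,1]-K[1,2])/K[1,1]
    if d['fe']:
        th=np.hypot(a,b)+1e-12; ray=np.c_[a/th*np.sin(th),b/th*np.sin(th),np.cos(th)]
    else: ray=np.c_[a,b,np.ones(len(a))]
    w=ray@Rm; o=-Rm.T@t; s=(z-o[2])/w[:,2]; return o+s[:,None]*w
def go(x,y,z,yaw=None):
    "rows shift from measured pose to world TCP target, yaw of tool x-axis (deg)"
    s=get_state(); Rm=R.from_rotvec(s['orientation']).as_matrix()
    dp=Rm.T@(np.array([x,y,z])-s['tool_pos'])*1000
    cy=np.degrees(np.arctan2(Rm[1,0],Rm[0,0])); 
    roll=None if yaw is None else ((cy-yaw+90)%180)-90
    print('dp',dp.round(1),'roll',roll,'yaw now',cy.round(1),'tilt',Rm[:,2].round(3))
E
python3 - <<'E'
from h import *
s=get_state(); print(s)
for n in ('top','side','wrist'): snap(n,n+'0'); print(n,calibration(n))
E
```

```text
{'t': 0.0, 'joints': array([-1.17420583,  0.68998702, -0.19450452,  1.5663692 ,  0.15729572,
        0.90249218, -0.21508049]), 'qd': array([ 1.39623306e-03, -8.49620278e-05,  2.15030342e-03,  1.42660580e-03,
        4.59297190e-04,  1.28934816e-03,  8.60156412e-04]), 'joint_efforts': array([ 1.28542357e-03, -5.27565801e+01, -1.26609385e+00, -1.53424805e+01,
       -5.24918328e-02,  6.54389980e-03,  1.54914937e-04]), 'tool_pos': array([0.22162423, 0.583695  , 0.2379012 ]), 'orientation': array([ 2.58469671e+00,  1.78370195e+00, -2.28047813e-03]), 'contact_force': array([ 0.59650101,  1.33476213, -0.04461811]), 'ft_torque': array([-0.04966193,  0.00626978,  0.02782481]), 'gripper_width': 0.9979987328811913}
top {'intrinsics': array([[351.18282626,   0.        , 253.85566877],
       [  0.        , 351.18282626, 186.87553119],
       [  0.        ,   0.        ,   1.        ]]), 'rvec': array([ 2.21856714, -2.21833524,  0.06136513]), 'tvec': array([-0.00290041,  0.62275037,  0.97062247])}
side {'intrinsics': array([[486.94466567,   0.        , 250.34621952],
       [  0.        , 486.94466567, 196.92121663],
       [  0.        ,   0.        ,   1.        ]]), 'rvec': array([ 2.0797926 , -0.76188933,  0.41459516]), 'tvec': array([-0.46778764,  0.28582597,  1.09497288])}
wrist {'intrinsics': array([[297.31863964,   0.        , 253.4630046 ],
       [  0.        , 297.31863964, 189.68095844],
       [  0.        ,   0.        ,   1.        ]]), 'rvec': array([-2.38606618, -1.64786926, -0.23168716]), 'tvec': array([-0.62423561, -0.03925331,  0.39076601])}
```

View pics/top0.png

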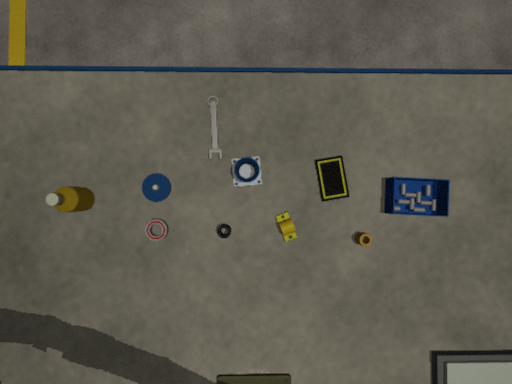

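View pics/side0.png

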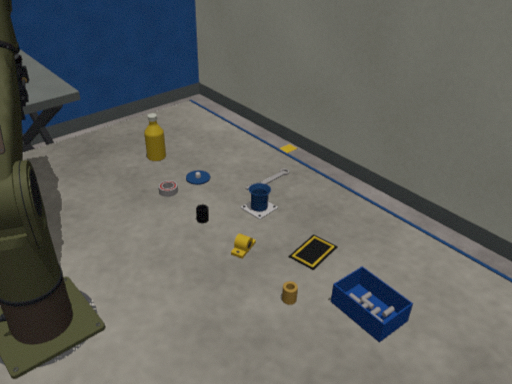

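The top view shows the bearing (157,229), blue pad (156,187), black bushing (224,230), magazine (247,170), housing (287,227), outline (332,178), brass bushing (364,239), bin (416,196), bottle (70,200) and wrench (214,128). The side view agrees.

```bash
python3 - <<'E'
from h import *
im=np.load('pics/top0.npz')['im']; hsv=cv2.cvtColor(im,cv2.COLOR_RGB2HSV); g=im.max(2)
H,S,V=[hsv[...,i].astype(int) for i in range(3)]
def blob(nm,roi,m,zs):
    x0,y0,x1,y1=roi; mm=np.zeros(m.shape,np.uint8); mm[y0:y1,x0:x1]=m[y0:y1,x0:x1]
    n,l,st,c=cv2.connectedComponentsWithStats(mm); k=1+np.argmax(st[1:,4]); mm=(l==k).astype(np.uint8)
    ct=max(cv2.findContours(mm,cv2.RETR_EXTERNAL,cv2.CHAIN_APPROX_NONE)[0],key=cv2.contourArea)
    (cc,r)=cv2.minEnclosingCircle(ct); ra=cv2.minAreaRect(ct)
    print(nm,st[k],'minrect',np.round(ra[0],1),np.round(ra[1],1),round(ra[2],1),[px2w('top0',ra[0],z)[0].round(4) for z in zs])
    b=cv2.boxPoints(ra); w=px2w('top0',b,zs[0]); e=[w[1]-w[0],w[2]-w[1]]; print('   edges',[(round(float(np.hypot(*q[:2])),4),round(float(np.degrees(np.arctan2(q[1],q[0]))),1)) for q in e])
blob('pad',(130,165,182,208),(H>95)&(H<125)&(S>100),[.006])
blob('bearing',(138,212,178,248),((H<12)|(H>165))&(S>60),[.024])
blob('bearing bright',(138,212,178,248),(V>125),[.024])
blob('black',(210,215,240,245),(V<50),[.022,.045])
blob('mag',(228,150,268,192),(H>95)&(H<125)&(S>100),[.07])
blob('plate',(225,148,270,195),(V>125)|((H>95)&(H<125)&(S>100)),[.005])
blob('house',(270,205,305,250),(H>18)&(H<35)&(S>130),[.012])
blob('outlineY',(310,150,355,205),(H>22)&(H<35)&(S>130),[.004])
blob('outlineK',(310,150,355,205),(V<50)|((H>22)&(H<35)&(S>130)),[.004])
blob('brass',(350,225,380,252),(S>130)&(H<30),[.022,.045])
big=[cv2.resize(im[y-26:y+26,x-32:x+32],(256,208),interpolation=cv2.INTER_CUBIC) for x,y in [(157,229),(156,187),(224,230),(247,170),(287,227),(364,239)]]
cv2.imwrite('pics/c.png',np.vstack([np.hstack(big[:3]),np.hstack(big[3:])])[:,:,::-1])
E
```

```text
pad [142 174  29  28 580] minrect [155.8 187.3] [26.9 27.6] 45.0 [array([0.6217, 0.27  , 0.006 ])]
   edges [(0.0762, -44.5), (0.0749, -135.0)]
bearing [147 221  19  19 117] minrect [156. 230.] [18. 18.] 90.0 [array([0.5048, 0.2638, 0.024 ])]
   edges [(0.0487, -90.1), (0.0488, -179.6)]
bearing bright [159 222   7  14  27] minrect [162.9 228. ] [13.1  5.1] 76.0 [array([0.5101, 0.2453, 0.024 ])]
   edges [(0.0138, -76.0), (0.0356, -165.6)]
black [217 224  14  14 118] minrect [224.  230.5] [12.  13.4] 45.0 [array([0.5028, 0.0793, 0.022 ]), array([0.5049, 0.0779, 0.045 ])]
   edges [(0.0366, -45.0), (0.0329, -135.0)]
mag [235 158  24  24 256] minrect [246.5 169.5] [23. 23.] 90.0 [array([0.6665, 0.018 , 0.07  ])]
   edges [(0.0603, -89.9), (0.0604, 180.0)]
plate [232 156  30  31 562] minrect [246.1 171.2] [28.6 28.1] 84.6 [array([0.6669, 0.0189, 0.005 ])]
   edges [(0.0788, -84.4), (0.0804, -174.6)]
house [276 212  21  29 358] minrect [286.4 226. ] [27.3 14.2] 68.7 [array([ 0.5139, -0.0932,  0.012 ])]
   edges [(0.0397, -68.9), (0.0757, -158.8)]
outlineY [317 157  31  43 391] minrect [331.8 177.9] [39.2 24.9] 80.0 [array([ 0.6483, -0.2231,  0.004 ])]
   edges [(0.0708, -79.9), (0.1107, -170.4)]
outlineK [ 315  156   34   45 1154] minrect [331.5 178. ] [41.8 27.8] 80.2 [array([ 0.648 , -0.2224,  0.004 ])]
   edges [(0.0792, -80.1), (0.1181, -170.6)]
brass [355 233  17  13 167] minrect [363. 239.] [12. 16.] 90.0 [array([ 0.4784, -0.3043,  0.022 ]), array([ 0.4811, -0.2965,  0.045 ])]
   edges [(0.0446, -90.2), (0.0331, 179.4)]
```

View pics/c.png

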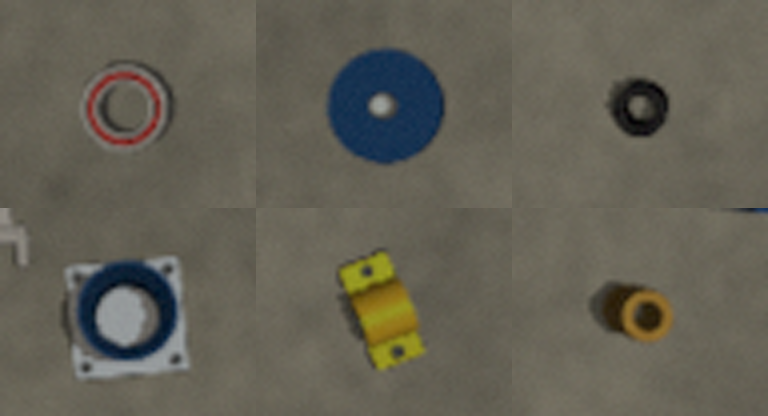

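```bash
python3 - <<'E'
from h import *
print('bearing',px2w('top0',[[156.0,229.3]],.024), 'brass',px2w('top0',[[365.3,238.8]],.045))
c=calibration('wrist'); s=get_state(); Rc=R.from_rotvec(c['rvec']).as_matrix(); o=-Rc.T@c['tvec']
Rm=R.from_rotvec(s['orientation']).as_matrix(); print('cam in tool',Rm.T@(o-s['tool_pos']),'axis in tool',Rm.T@Rc[2])
print(px2w('top0',[[70,203]],0.0))
go(.507,.264,.16)
E
```

```text
bearing [[0.5067203  0.26384565 0.024     ]] brass [[ 0.48161846 -0.30277548  0.045     ]]
cam in tool [ 8.46047096e-05 -7.12911092e-02 -1.47115207e-01] axis in tool [-2.12511128e-04  2.77959933e-01  9.60592645e-01]
[[0.57798574 0.50772928 0.        ]]
dp [-197.7  380.3   78.4] roll None yaw now 69.2 tilt [-0.    -0.001 -1.   ]
```

```bash
T='[-80,150,20]'
python3 -m creep '{"dp":[[-16,31,2],[-34,66,4],[-52,101,8],[-70,136,14],[-86,166,20]],"roll":[0,0,0,0,0]}' 1
python3 -m creep '{"dp":[[-18,34,6],[-36,68,12],[-54,102,18],[-72,136,26],[-86,166,34]],"roll":[0,0,0,0,0]}'
python3 -m creep '{"dp":[[-12,24,12],[-26,48,24],[-26,48,24],[-26,48,24]],"roll":[0,0,0,0]}'
python3 - <<'E'
from h import *
go(.507,.264,.16); snap('wrist','w1')
im=np.load('pics/w1.npz')['im']; hsv=cv2.cvtColor(im,cv2.COLOR_RGB2HSV).astype(int); H,S,V=hsv[...,0],hsv[...,1],hsv[...,2]
def big(m):
    n,l,st,c=cv2.connectedComponentsWithStats(m.astype(np.uint8)); k=1+np.argmax(st[1:,4])
    ct=max(cv2.findContours((l==k).astype(np.uint8),cv2.RETR_EXTERNAL,cv2.CHAIN_APPROX_NONE)[0],key=len); return ct[:,0],st[k]
def circ(p,z):
    w=px2w('w1',p,z)[:,:2]; A=np.c_[2*w,np.ones(len(w))]; q=np.linalg.lstsq(A,(w**2).sum(1),rcond=None)[0]; return q[:2].round(4),np.sqrt(q[2]+q[:2]@q[:2]).round(4)
p,st=big(((H<12)|(H>165))&(S>70)); print('bearing red',st,circ(p,.024))
p,st=big((H>95)&(H<125)&(S>100)&(np.arange(512)[None]>0)); print('blue',st,circ(p,.006))
E
```

```text
t: 0.57
tool_pos: [0.3483, 0.4426, 0.2185]
orientation: [2.586, 1.782, 0.0]
contact_force: [0.2, -0.2, -0.4]
gripper_width: 0.999
t: 0.98
tool_pos: [0.4727, 0.3028, 0.1843]
orientation: [2.586, 1.781, -0.001]
contact_force: [0.9, 0.4, 0.4]
gripper_width: 1.001
t: 1.32
tool_pos: [0.5074, 0.262, 0.1597]
orientation: [2.589, 1.778, -0.003]
contact_force: [0.1, 0.6, 0.7]
gripper_width: 1.002
dp [ 1.7 -1.1 -0.3] roll None yaw now 69.0 tilt [-0.001 -0.002 -1.   ]
bearing red [232 148  52  51 723] (array([0.5032, 0.2675]), np.float64(0.0248))
blue [ 264  230   66   48 2366] (array([0.6155, 0.2737]), np.float64(0.0358))
```

View pics/w1.png

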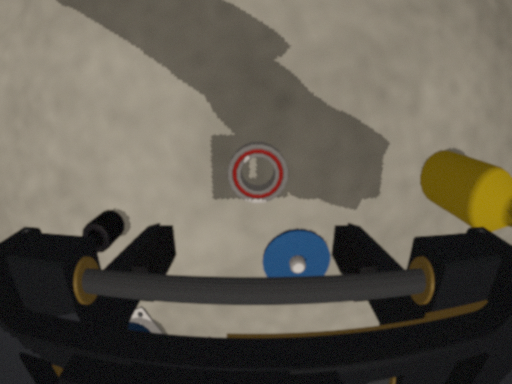

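The wrist view shows the bearing ring centre at (258,173) and the pad's post at (297,265), with the fingers clear on either side. I'm grasping the bearing next.

```bash
python3 - <<'E'
from h import *
print('post',px2w('w1',[[297,264]],.02)); go(.505,.266,.003)
E
```

```text
post [[0.61613803 0.27208626 0.02      ]]
dp [  1.1  -1.9 157.4] roll None yaw now 69.2 tilt [-0.001  0.    -1.   ]
```

```bash

python3 -m creep '{"dp":[[0,-1,35],[1,-2,70],[1,-2,105],[1,-2,130],[1,-2,145]],"roll":[0,0,0,0,0]}'
python3 -m creep '{"dp":[[0,0,6],[0,0,11],[0,0,11],[0,0,11],[0,0,11]],"roll":[0,0,0,0,0]}'
python3 -m creep '{"dp":[[0,0,0],[0,0,0],[0,0,0],[0,0,0],[0,0,0]],"roll":[0,0,0,0,0]}' -1 25
python3 -m creep '{"dp":[[0,0,0],[0,0,0],[0,0,0],[0,0,0],[0,0,0]],"roll":[0,0,0,0,0]}'
python3 - <<'E'
from h import *
s=get_state(); print(s['gripper_width']*88); go(.505+.114,.266+.005,.05)
E
```

```text
t: 1.78
tool_pos: [0.5028, 0.2678, 0.0134]
orientation: [-2.581, -1.788, 0.004]
contact_force: [0.2, 0.5, 1.4]
gripper_width: 1.003
t: 2.2
tool_pos: [0.506, 0.2668, 0.006]
orientation: [-2.585, -1.784, -0.004]
contact_force: [-0.3, 0.4, 0.1]
gripper_width: 1.003
t: 2.62
tool_pos: [0.5055, 0.2661, 0.005]
orientation: [-2.586, -1.784, -0.001]
contact_force: [0.6, 0.5, 2.4]
gripper_width: 0.671
t: 3.03
tool_pos: [0.5055, 0.2661, 0.005]
orientation: [-2.586, -1.784, -0.001]
contact_force: [0.2, -0.4, 4.1]
gripper_width: 0.671
59.050692577678916
dp [ 44.9 104.4 -45. ] roll None yaw now 69.2 tilt [ 0.  0. -1.]
```

```bash

python3 -m creep '{"dp":[[0,0,-10],[0,0,-30],[0,0,-45],[10,25,-45],[22,50,-45]],"roll":[0,0,0,0,0]}'
python3 -m creep '{"dp":[[12,27,0],[20,45,0],[23,54,0],[23,54,0],[23,54,0]],"roll":[0,0,0,0,0]}'
python3 -m creep '{"dp":[[0,0,0],[0,0,0],[0,0,0]],"roll":[0,0,0]}'
python3 - <<'E'
from h import *
s=get_state(); print(s['gripper_width']*88,s['tool_pos']); snap('wrist','w2'); snap('top','t2'); snap('side','s2')
def c(f,x,y,h,w): 
    im=np.load(f'pics/{f}.npz')['im'][y:y+h,x:x+w]; return cv2.resize(im,(400,300),interpolation=cv2.INTER_CUBIC)
cv2.imwrite('pics/c2.png',np.hstack([c('w2',128,100,192,256),c('s2',148,130,75,100)])[:,:,::-1])
E
```

```text
t: 3.45
tool_pos: [0.5588, 0.2688, 0.0509]
orientation: [-2.583, -1.787, 0.003]
contact_force: [0.5, 0.2, -1.8]
gripper_width: 0.671
t: 3.87
tool_pos: [0.6176, 0.2706, 0.0493]
orientation: [-2.586, -1.783, 0.003]
contact_force: [-0.6, 0.1, -2.0]
gripper_width: 0.674
t: 4.12
tool_pos: [0.6172, 0.2715, 0.0497]
orientation: [-2.584, -1.786, 0.002]
contact_force: [-0.0, 1.0, -0.8]
gripper_width: 0.674
59.26922580099974 [0.61723597 0.27152091 0.04972803]
```

View pics/c2.png

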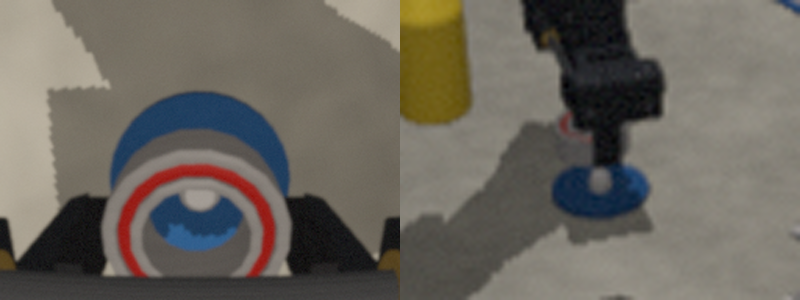

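```bash
python3 - <<'E'
from h import *
from scipy.optimize import least_squares
im=np.load('pics/w2.npz')['im']; hsv=cv2.cvtColor(im,cv2.COLOR_RGB2HSV).astype(int); H,S,V=hsv[...,0],hsv[...,1],hsv[...,2]
def fit(m,roi,z,r,sel):
    x0,y0,x1,y1=roi; mm=np.zeros(m.shape,np.uint8); mm[y0:y1,x0:x1]=m[y0:y1,x0:x1]
    P=sel(mm); w=px2w('w2',P,z)[:,:2]
    q=least_squares(lambda c:np.hypot(*(w-c).T)-r,w.mean(0)-[.03,0],loss='soft_l1',f_scale=.001); print(q.x.round(4),len(P),np.abs(q.fun).mean().round(4))
up=lambda mm:np.array([(u,np.argmax(mm[:,u])-.5) for u in np.where(mm.any(0))[0]])
fit((H>95)&(H<125)&(S>100),(200,150,312,200),.006,.04,up)
red=((H<12)|(H>165))&(S>90)
for r in (.0245,.025): fit(red,(195,190,320,270),.062-.019+.0,r,lambda mm:up(mm)[4:-4])
print('post',px2w('w2',[[256,226]],.02))
E
```

```text
[0.5531 0.2972] 110 0.0089
[0.5825 0.2852] 95 0.0063
[0.582  0.2854] 95 0.0063
post [[0.62178212 0.27163084 0.02      ]]
```

```bash
python3 - <<'E'
from h import *
from scipy.optimize import least_squares
im=np.load('pics/w2.npz')['im']; hsv=cv2.cvtColor(im,cv2.COLOR_RGB2HSV).astype(int); H,S,V=hsv[...,0],hsv[...,1],hsv[...,2]
def fit(m,roi,z,r):
    x0,y0,x1,y1=roi; mm=np.zeros(m.shape,np.uint8); mm[y0:y1,x0:x1]=m[y0:y1,x0:x1]
    P=np.array([(u,np.argmax(mm[:,u])-.5) for u in np.where(mm.any(0))[0]])[4:-4]; w=px2w('w2',P,z)[:,:2]
    q=least_squares(lambda c:np.hypot(*(w-c).T)-r,w.mean(0)+[.03,0],loss='soft_l1',f_scale=.001); print(q.x.round(4),len(P),np.abs(q.fun).mean().round(4))
fit((H>95)&(H<125)&(S>100),(200,150,312,200),.006,.04)
for z in (.064,.068): fit(((H<12)|(H>165))&(S>90),(195,190,320,270),z,.0248)
E
```

```text
[0.6208 0.2717] 102 0.0003
[0.6162 0.272 ] 95 0.0002
[0.615  0.2724] 95 0.0001
```

```bash

python3 -m creep '{"dp":[[2,4,0],[2,4,15],[2,4,28],[2,4,36],[2,4,38]],"roll":[0,0,0,0,0]}'
python3 -m creep '{"dp":[[0,0,0],[0,0,0],[0,0,0]],"roll":[0,0,0]}'
python3 -m creep '{"dp":[[0,0,0],[0,0,0],[0,0,0],[0,0,0]],"roll":[0,0,0,0]}' 1
python3 -m creep '{"dp":[[0,0,-15],[0,0,-50],[0,0,-90],[0,0,-130],[0,0,-150]],"roll":[0,0,0,0,0]}'
python3 - <<'E'
from h import *
go(.46,-.275,.16)
go(.48,-.303,.16)
E
```

```text
t: 4.68
tool_pos: [0.6217, 0.2708, 0.0102]
orientation: [-2.586, -1.784, 0.006]
contact_force: [-5.5, -2.7, 14.4]
gripper_width: 0.672
t: 4.93
tool_pos: [0.6225, 0.2715, 0.0108]
orientation: [-2.585, -1.784, 0.002]
contact_force: [0.1, 0.0, -1.9]
gripper_width: 0.678
t: 5.27
tool_pos: [0.6232, 0.2718, 0.012]
orientation: [-2.586, -1.784, -0.001]
contact_force: [-1.0, 0.5, -0.5]
gripper_width: 0.954
t: 5.68
tool_pos: [0.6252, 0.273, 0.1684]
orientation: [2.585, 1.783, 0.013]
contact_force: [0.6, 0.0, -0.6]
gripper_width: 0.999
dp [-571.    40.2    4.9] roll None yaw now 69.2 tilt [ 0.007  0.004 -1.   ]
dp [-590.1   68.8    4.9] roll None yaw now 69.2 tilt [ 0.007  0.004 -1.   ]
```

```bash

python3 -m creep '{"dp":[[-30,3,0],[-70,8,0],[-110,12,0],[-150,17,0],[-190,22,0]],"roll":[0,0,0,0,0]}'
python3 -m creep '{"dp":[[-40,4,0],[-80,9,0],[-120,14,0],[-160,18,0],[-200,23,0]],"roll":[0,0,0,0,0]}'
python3 -m creep '{"dp":[[-40,4,0],[-80,9,0],[-120,14,0],[-160,18,4],[-190,23,4]],"roll":[0,0,0,0,0]}'
python3 -m creep '{"dp":[[0,0,0],[0,0,0],[0,0,0]],"roll":[0,0,0]}'
python3 - <<'E'
from h import *
s=get_state(); print(s['tool_pos'],s['joints'].round(2)); snap('wrist','w3'); snap('top','t3')
im=np.load('pics/t3.npz')['im'][150:260,130:200]; a=cv2.resize(im,(350,550),interpolation=cv2.INTER_CUBIC)
b=cv2.resize(np.load('pics/w3.npz')['im'],(440,330)); b=np.vstack([b,np.zeros((220,440,3),np.uint8)])
cv2.imwrite('pics/c3.png',np.hstack([a,b])[:,:,::-1])
go(.48,-.303,.16)
E
```

```text
t: 6.1
tool_pos: [0.5757, 0.0846, 0.1632]
orientation: [2.584, 1.784, 0.002]
contact_force: [1.0, -0.8, -0.5]
gripper_width: 1.003
t: 6.52
tool_pos: [0.5261, -0.1107, 0.1631]
orientation: [2.584, 1.784, 0.002]
contact_force: [1.3, -0.8, 0.3]
gripper_width: 1.004
t: 6.93
tool_pos: [0.4785, -0.299, 0.1585]
orientation: [2.588, 1.779, -0.003]
contact_force: [0.1, 0.4, -0.2]
gripper_width: 1.002
t: 7.18
tool_pos: [0.4813, -0.294, 0.1586]
orientation: [2.585, 1.785, 0.002]
contact_force: [0.6, 0.5, -0.7]
gripper_width: 0.997
[ 0.48125019 -0.29400635  0.15858011] [ 0.68  0.74 -0.36  1.82  0.4   0.65  1.3 ]
dp [-10.1   2.   -1.6] roll None yaw now 69.4 tilt [ 0.001  0.001 -1.   ]
```

View pics/c3.png

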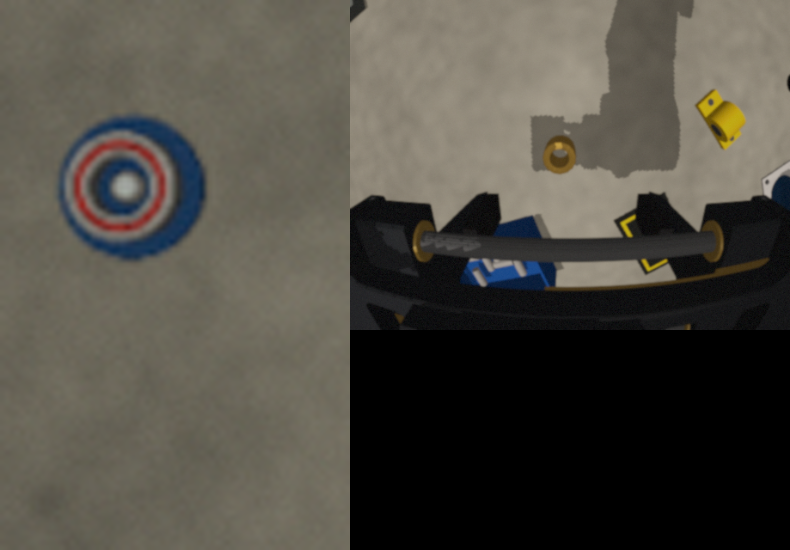

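The bearing sits on the pad around its post: ring at crop (119,186), post at (125,186), and the parallax accounts for most of that gap. The wrist view shows the brass bushing at about (244,178).

```bash
python3 - <<'E'
from h import *
im=np.load('pics/w3.npz')['im']; crop=im[145:215,205:285]; cv2.imwrite('pics/c4.png',cv2.resize(crop,(640,560),interpolation=cv2.INTER_CUBIC)[:,:,::-1])
for f,uv,z in [('t3',[130+119/5-.4,150+186/5-.4],.03),('t3',[130+125/5-.4,150+186/5-.4],.02)]: print(px2w(f,[uv],z)[0].round(4))
E
```

```text
[0.6222 0.2703 0.03  ]
[0.6225 0.2696 0.02  ]
```

View pics/c4.png

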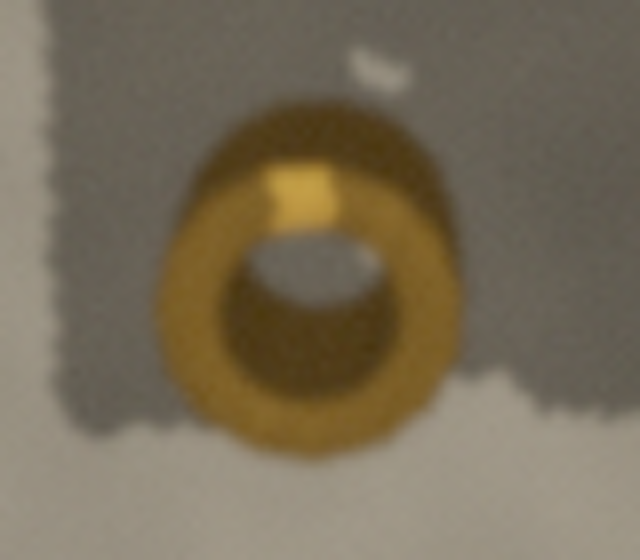

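The crop shows the brass top ring centred at wrist pixel (243.3,183.6).

```bash
python3 - <<'E'
from h import *
p=px2w('w3',[[243.3,183.6]],.045)[0]; print(p); go(p[0],p[1],.022)
E
```

```text
[ 0.47665897 -0.30197869  0.045     ]
dp [-10.5  -1.6 136.4] roll None yaw now 69.4 tilt [ 0.001  0.001 -1.   ]
```

```bash

python3 -m creep '{"dp":[[-6,0,10],[-10,0,30],[-10,0,70],[-10,0,100],[-10,0,126]],"roll":[0,0,0,0,0]}'
python3 -m creep '{"dp":[[0,0,6],[0,0,11],[0,0,11],[0,0,11]],"roll":[0,0,0,0]}'
python3 -m creep '{"dp":[[0,0,0],[0,0,0],[0,0,0],[0,0,0],[0,0,0]],"roll":[0,0,0,0,0]}' -1 25
python3 -m creep '{"dp":[[0,0,0],[0,0,0],[0,0,0],[0,0,0],[0,0,0]],"roll":[0,0,0,0,0]}'
python3 - <<'E'
from h import *
s=get_state(); print(s['gripper_width']*88,s['tool_pos']); go(.6665,.018,.14)
E
```

```text
t: 7.7
tool_pos: [0.4765, -0.3031, 0.0293]
orientation: [-2.583, -1.786, 0.001]
contact_force: [-0.3, 0.5, -0.7]
gripper_width: 0.996
t: 8.03
tool_pos: [0.478, -0.3042, 0.0217]
orientation: [2.584, 1.784, 0.002]
contact_force: [-0.1, -0.7, -0.7]
gripper_width: 1.003
t: 8.45
tool_pos: [0.4773, -0.3043, 0.0211]
orientation: [2.585, 1.784, 0.001]
contact_force: [0.2, 0.1, -0.1]
gripper_width: 0.648
t: 8.87
tool_pos: [0.4773, -0.3038, 0.0207]
orientation: [-2.585, -1.784, -0.001]
contact_force: [-0.3, -0.4, 0.7]
gripper_width: 0.39
34.33688424042809 [ 0.47732304 -0.30384551  0.02067739]
dp [ 368.1   62.7 -119.2] roll None yaw now 69.2 tilt [ 0.  0. -1.]
```

```bash

python3 -m creep '{"dp":[[0,0,0],[0,0,-15],[0,0,-40],[0,0,-80],[0,0,-118]],"roll":[0,0,0,0,0]}'
python3 -m creep '{"dp":[[30,5,0],[70,12,0],[110,19,0],[150,26,0],[185,32,0]],"roll":[0,0,0,0,0]}'
python3 -m creep '{"dp":[[40,6,0],[80,13,0],[120,20,0],[155,26,0],[165,30,0]],"roll":[0,0,0,0,0]}'
python3 -m creep '{"dp":[[0,0,0],[0,0,0],[0,0,0]],"roll":[0,0,0]}'
python3 - <<'E'
from h import *
s=get_state(); print(s['gripper_width']*88,s['tool_pos']); snap('wrist','w5'); snap('side','s5')
def c(f,x,y,h,w): 
    im=np.load(f'pics/{f}.npz')['im'][y:y+h,x:x+w]; return cv2.resize(im,(400,400),interpolation=cv2.INTER_CUBIC)
cv2.imwrite('pics/c5.png',np.hstack([c('w5',164,110,170,170),c('s5',210,130,100,100)])[:,:,::-1])
go(.6665,.018,.14)
E
```

```text
t: 9.28
tool_pos: [0.4757, -0.3036, 0.1389]
orientation: [-2.583, -1.783, 0.003]
contact_force: [0.3, -1.2, -2.8]
gripper_width: 0.393
t: 9.7
tool_pos: [0.5733, -0.1397, 0.1384]
orientation: [-2.584, -1.785, -0.0]
contact_force: [1.1, -0.0, -1.6]
gripper_width: 0.391
t: 10.12
tool_pos: [0.661, 0.0106, 0.1385]
orientation: [-2.574, -1.792, -0.009]
contact_force: [0.8, 1.2, -2.5]
gripper_width: 0.391
t: 10.37
tool_pos: [0.658, -0.0014, 0.1379]
orientation: [2.587, 1.781, -0.005]
contact_force: [0.3, -0.5, -2.6]
gripper_width: 0.39
34.321678531164416 [ 0.65798659 -0.00140566  0.13794589]
dp [21.2  0.7 -1.7] roll None yaw now 69.1 tilt [-0.002 -0.002 -1.   ]
```

View pics/c5.png

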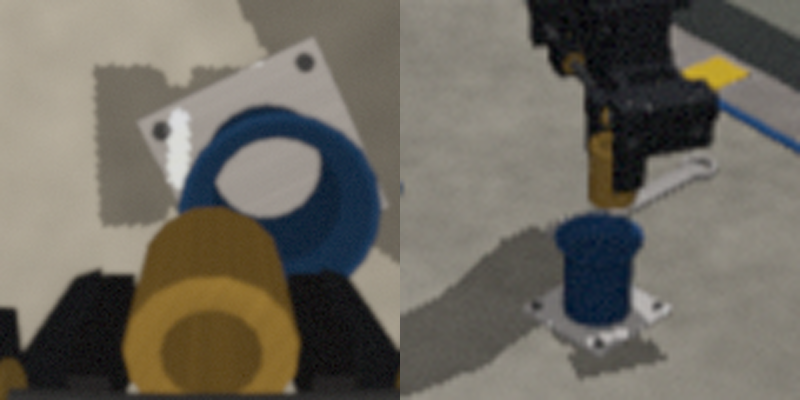

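```bash
python3 - <<'E'
from h import *
s=get_state(); tz=s['tool_pos'][2]
q=lambda x,y:[164+x*.425-.3,110+y*.425-.3]
for n,uv,z in [('rimL',q(182,200),.07),('rimR',q(380,200),.07),('rimT',q(275,108),.07),('rimB',q(320,283),.07),('brass bore',q(212,354),tz+.0243),('brL',q(124,350),tz+.0243),('brR',q(300,350),tz+.0243),('brT',q(212,276),tz+.0243),('boreT',q(212,311),tz+.0243),('botT',q(217,206),tz-.0207)]: print(n,px2w('w5',[uv],z)[0].round(4))
Rm=R.from_rotvec(s['orientation']).as_matrix(); print(Rm[:,:2].round(3), s['tool_pos'])
print('top',px2w('top0',[[246.6,169.6],[246.1,171.2]],.07))
E
```

```text
rimL [ 0.6497 -0.0085  0.07  ]
rimR [0.6728 0.052  0.07  ]
rimT [0.6321 0.0296 0.07  ]
rimB [0.6936 0.0242 0.07  ]
brass bore [ 6.568e-01 -6.000e-04  1.626e-01]
brL [ 0.6499 -0.0168  0.1626]
brR [0.6624 0.0161 0.1626]
brT [0.6409 0.0055 0.1626]
boreT [0.6478 0.0028 0.1626]
botT [0.6415 0.0065 0.1176]
[[ 0.357  0.934]
 [ 0.934 -0.357]
 [-0.002 -0.001]] [ 0.65829254 -0.00153664  0.13831992]
top [[0.66620594 0.01769358 0.07      ]
 [0.66200305 0.019002   0.07      ]]
```

```bash
python3 - <<'E'
from h import *
from scipy.optimize import least_squares
im=np.load('pics/w5.npz')['im']; hsv=cv2.cvtColor(im,cv2.COLOR_RGB2HSV).astype(int); H,S,V=hsv[...,0],hsv[...,1],hsv[...,2]
m=((H>100)&(H<125)&(S>110)).astype(np.uint8); m[:, :235]=0; m[:140]=0;m[235:]=0; m[:,335:]=0
ct=max(cv2.findContours(m,cv2.RETR_EXTERNAL,cv2.CHAIN_APPROX_NONE)[0],key=cv2.contourArea)[:,0]
s=np.array([0.65829254,-0.00153664]); A=np.array([[.357,.934],[.934,-.357]])
w=(px2w('w5',ct,.07)[:,:2]-s)@A.T
ok=(w[:,1]<.02)&((w[:,0]>.03)|(w[:,1]<-.015)) ; w=w[ok]
for _ in range(3):
    q=least_squares(lambda c:np.hypot(*(w-c).T)-.034,[.022,0],loss='soft_l1',f_scale=.001)
print(q.x.round(4),len(w),np.abs(q.fun).mean().round(4))
for r in (.033,.035):
    q=least_squares(lambda c:np.hypot(*(w-c).T)-r,[.022,0],loss='soft_l1',f_scale=.001);print(r,q.x.round(4),np.abs(q.fun).mean().round(4))
E
```

```text
[0.0202 0.0023] 207 0.0041
0.033 [0.021 0.001] 0.0039
0.035 [0.0193 0.0037] 0.0043
```

```bash

python3 -m creep '{"dp":[[12,1,0],[21,1.5,10],[21,1.5,30],[21,1.5,40],[21,1.5,40]],"roll":[0,0,0,0,0]}'
python3 -m creep '{"dp":[[0,0,0],[0,0,0],[0,0,0]],"roll":[0,0,0]}'
python3 - <<'E'
from h import *
s=get_state(); print(s['gripper_width']*88,s['tool_pos']); snap('wrist','w6'); snap('side','s6'); snap('top','t6')
def c(f,x,y,h,w): 
    im=np.load(f'pics/{f}.npz')['im'][y:y+h,x:x+w]; return cv2.resize(im,(400,400),interpolation=cv2.INTER_CUBIC)
cv2.imwrite('pics/c6.png',np.hstack([c('w6',164,110,170,170),c('s6',225,170,60,60)])[:,:,::-1])
go(.6665,.018,.074)
E
```

```text
t: 10.88
tool_pos: [0.6659, 0.0207, 0.0954]
orientation: [-2.582, -1.784, 0.008]
contact_force: [-0.5, -0.1, -2.9]
gripper_width: 0.39
t: 11.13
tool_pos: [0.6689, 0.0201, 0.0996]
orientation: [2.585, 1.783, 0.002]
contact_force: [0.6, 0.5, -1.7]
gripper_width: 0.39
34.308288396419826 [0.6688766  0.02013378 0.09959494]
dp [-2.7 -1.3 25.5] roll None yaw now 69.2 tilt [ 0.001  0.    -1.   ]
```

View pics/c6.png

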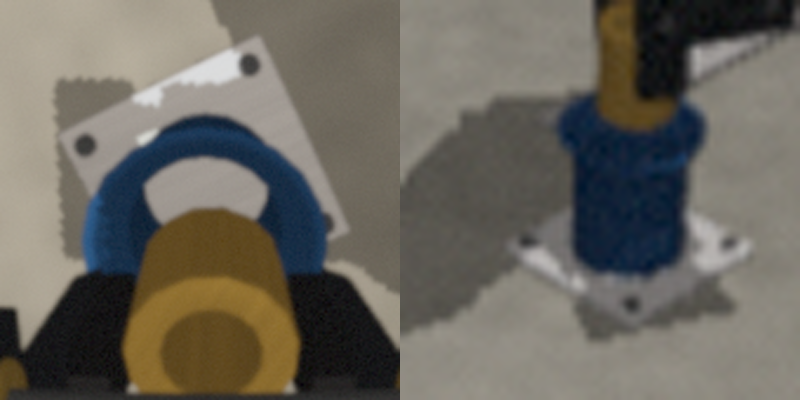

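```bash
python3 - <<'E'
from h import *
q=lambda x,y:[164+x*.425-.3,110+y*.425-.3]
s=np.array([.6689,.0201]); A=np.array([[.357,.934],[.934,-.357]])
for uv,z in [(q(206,126),.07),(q(85,255),.07),(q(327,255),.07),(q(206,157),.056),(q(217,208),.079)]: print(((px2w('w6',[uv],z)[0,:2]-s)@A.T*1000).round(1))
E
```

```text
[ -1.3 -36.8]
[-34.5  -1. ]
[31.8 -1.2]
[ -1.4 -25.2]
[  1.6 -17.6]
```

```bash

python3 -m creep '{"dp":[[-3,-2.5,0],[-3,-2.5,8],[-3,-2.5,16],[-3,-2.5,22],[-3,-2.5,25]],"roll":[0,0,0,0,0]}'
python3 -m creep '{"dp":[[0,0,0],[0,0,0],[0,0,0]],"roll":[0,0,0]}'
```

```text
t: 11.7
tool_pos: [0.6638, 0.0182, 0.072]
orientation: [-2.585, -1.784, 0.003]
contact_force: [0.3, -0.1, -1.8]
gripper_width: 0.391
t: 11.95
tool_pos: [0.665, 0.0184, 0.0738]
orientation: [2.586, 1.784, 0.001]
contact_force: [0.2, 0.5, -2.1]
gripper_width: 0.394
```

```bash

python3 -m creep '{"dp":[[0,0,0],[0,0,0],[0,0,0],[0,0,0],[0,0,0]],"roll":[0,0,0,0,0]}' 1
python3 -m creep '{"dp":[[0,0,-20],[0,0,-50],[0,0,-80],[0,0,-85]],"roll":[0,0,0,0]}'
python3 - <<'E'
from h import *
print('black',px2w('top0',[[223.9,229.9]],.045)); go(.503,.078,.16)
E
```

```text
t: 12.37
tool_pos: [0.665, 0.0183, 0.0741]
orientation: [2.586, 1.784, 0.001]
contact_force: [0.1, 0.8, -0.4]
gripper_width: 0.744
t: 12.7
tool_pos: [0.668, 0.0189, 0.1641]
orientation: [2.583, 1.781, 0.013]
contact_force: [0.7, 0.7, 1.1]
gripper_width: 0.999
black [[0.50654426 0.07821024 0.045     ]]
dp [  -3.4 -175.2    2.7] roll None yaw now 69.2 tilt [ 0.009  0.001 -1.   ]
```

```bash

python3 -m creep '{"dp":[[0,-35,0],[0,-75,0],[0,-115,0],[0,-150,0],[0,-174,0]],"roll":[0,0,0,0,0]}'
python3 -m creep '{"dp":[[0,0,0],[0,0,0],[0,0,0]],"roll":[0,0,0]}'
python3 - <<'E'
from h import *
s=get_state(); print(s['tool_pos']); snap('wrist','w7'); snap('top','t7')
a=cv2.resize(np.load('pics/w7.npz')['im'][140:220,210:310],(500,400),interpolation=cv2.INTER_CUBIC)
b=cv2.resize(np.load('pics/t7.npz')['im'][150:190,227:267],(300,300),interpolation=cv2.INTER_CUBIC); b=np.vstack([b,np.zeros((100,300,3),np.uint8)])
cv2.imwrite('pics/c7.png',np.hstack([a,b])[:,:,::-1])
E
```

```text
t: 13.12
tool_pos: [0.4983, 0.0811, 0.1588]
orientation: [-2.583, -1.786, 0.003]
contact_force: [0.1, 0.1, 0.1]
gripper_width: 1.003
t: 13.37
tool_pos: [0.5033, 0.0799, 0.1589]
orientation: [2.585, 1.783, 0.002]
contact_force: [0.1, -0.6, 0.2]
gripper_width: 0.998
[0.50331277 0.0799016  0.15886533]
```

View pics/c7.png

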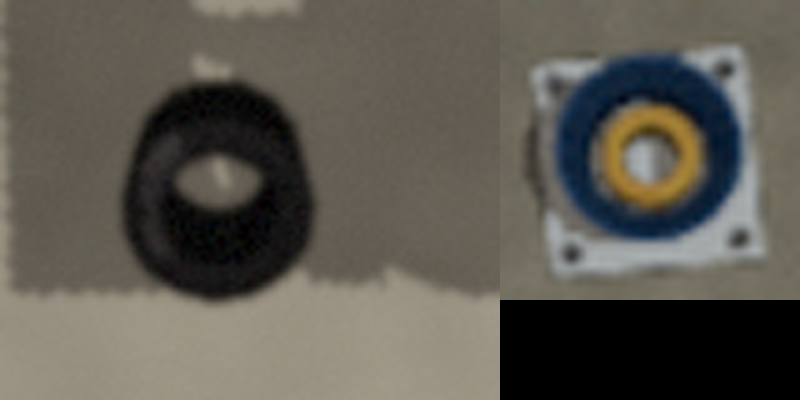

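The brass bushing is upright and low in the tube. The black bushing's top ring is at wrist pixel (253.4,180.8).

```bash
python3 - <<'E'
from h import *
p=px2w('w7',[[253.4,180.8]],.045)[0]; print(p); go(p[0],p[1],.022); go(.505,.0785,.022)
E
```

```text
[0.49960439 0.08139446 0.045     ]
dp [  0.2  -4.6 136.7] roll None yaw now 69.1 tilt [ 0.002  0.    -1.   ]
dp [ -0.6   1.5 136.7] roll None yaw now 69.1 tilt [ 0.002  0.    -1.   ]
```

```bash

python3 -m creep '{"dp":[[0,-2,10],[0,-2,40],[0,-2,75],[0,-2,105],[0,-2,126]],"roll":[0,0,0,0,0]}'
python3 -m creep '{"dp":[[0,0,6],[0,0,11],[0,0,11],[0,0,11]],"roll":[0,0,0,0]}'
python3 -m creep '{"dp":[[0,0,0],[0,0,0],[0,0,0],[0,0,0],[0,0,0]],"roll":[0,0,0,0,0]}' -1 20
python3 -m creep '{"dp":[[0,0,0],[0,0,0],[0,0,0],[0,0,0],[0,0,0]],"roll":[0,0,0,0,0]}'
python3 -m creep '{"dp":[[0,0,0],[0,0,-15],[0,0,-40],[0,0,-75],[0,0,-80]],"roll":[0,0,0,0,0]}'
python3 - <<'E'
from h import *
s=get_state(); print(s['gripper_width']*88,s['tool_pos']); go(.665,.0183,.1)
E
```

```text
t: 13.88
tool_pos: [0.5006, 0.08, 0.0301]
orientation: [-2.587, -1.783, 0.002]
contact_force: [0.2, 0.1, -0.4]
gripper_width: 0.996
t: 14.22
tool_pos: [0.5012, 0.0807, 0.0225]
orientation: [2.586, 1.783, 0.003]
contact_force: [-0.0, 0.2, 0.5]
gripper_width: 1.0
t: 14.63
tool_pos: [0.5004, 0.0808, 0.0221]
orientation: [2.586, 1.784, 0.001]
contact_force: [-0.1, 0.1, 0.2]
gripper_width: 0.645
t: 15.05
tool_pos: [0.5002, 0.0808, 0.0217]
orientation: [-2.586, -1.784, 0.0]
contact_force: [0.4, -1.0, 0.9]
gripper_width: 0.391
t: 15.47
tool_pos: [0.5021, 0.0812, 0.1054]
orientation: [2.584, 1.783, 0.009]
contact_force: [-0.2, -0.3, -0.3]
gripper_width: 0.392
34.48429668878989 [0.50212383 0.08115963 0.10544437]
dp [ -0.9 174.6   6.3] roll None yaw now 69.2 tilt [ 0.006  0.002 -1.   ]
```

```bash

python3 -m creep '{"dp":[[0,35,0],[0,75,0],[0,115,0],[0,150,0],[0,173,3]],"roll":[0,0,0,0,0]}'
python3 -m creep '{"dp":[[0,0,0],[0,0,0],[0,0,0]],"roll":[0,0,0]}'
python3 - <<'E'
from h import *
s=get_state(); print(s['gripper_width']*88,s['tool_pos']); snap('wrist','w8'); snap('side','s8')
def c(f,x,y,h,w): 
    im=np.load(f'pics/{f}.npz')['im'][y:y+h,x:x+w]; return cv2.resize(im,(400,400),interpolation=cv2.INTER_CUBIC)
cv2.imwrite('pics/c8.png',np.hstack([c('w8',164,110,170,170),c('s8',225,170,60,60)])[:,:,::-1])
go(.665,.0183,.0745)
E
```

```text
t: 15.88
tool_pos: [0.6655, 0.0165, 0.0989]
orientation: [2.586, 1.778, 0.004]
contact_force: [1.1, 0.2, -0.5]
gripper_width: 0.39
t: 16.13
tool_pos: [0.6603, 0.0201, 0.0979]
orientation: [-2.583, -1.784, 0.003]
contact_force: [0.8, 1.0, -0.9]
gripper_width: 0.389
34.24313142001771 [0.66029302 0.02011315 0.09791776]
dp [-0.5  5.2 24. ] roll None yaw now 69.3 tilt [-0.002  0.    -1.   ]
```

View pics/c8.png

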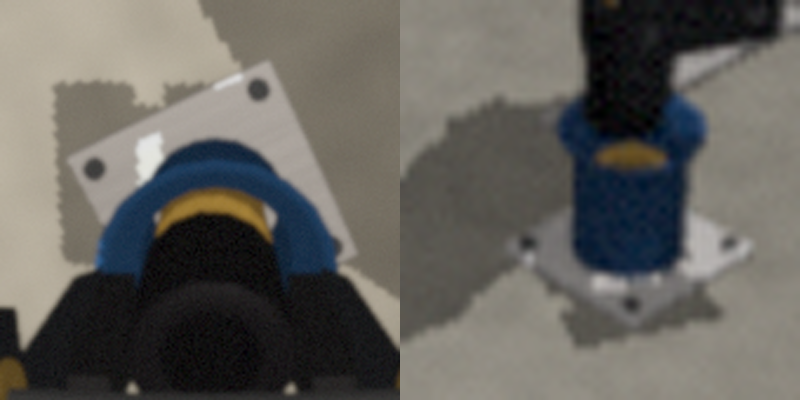

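```bash
python3 - <<'E'
from h import *
q=lambda x,y:[164+x*.425-.3,110+y*.425-.3]
s=np.array([.6603,.0201]); A=np.array([[.357,.934],[.934,-.357]])
for uv,z in [(q(218,160),.07),(q(98,265),.07),(q(338,265),.07),(q(211,212),.0765),(q(215,190),.05)]: print(((px2w('w8',[uv],z)[0,:2]-s)@A.T*1000).round(1))
E
```

```text
[  1.7 -28.3]
[-30.8   1.2]
[34.7  1. ]
[ -0.  -16.3]
[  1.1 -14.5]
```

```bash

python3 -m creep '{"dp":[[1,4.2,0],[1,4.2,8],[1,4.2,16],[1,4.2,21],[1,4.2,23]],"roll":[0,0,0,0,0]}'
python3 -m creep '{"dp":[[0,0,0],[0,0,0],[0,0,0]],"roll":[0,0,0]}'
```

```text
t: 16.65
tool_pos: [0.665, 0.0188, 0.074]
orientation: [-2.584, -1.784, 0.004]
contact_force: [-0.1, -0.3, 0.6]
gripper_width: 0.395
t: 16.9
tool_pos: [0.6664, 0.0189, 0.0759]
orientation: [2.586, 1.784, 0.001]
contact_force: [0.4, 0.5, 0.0]
gripper_width: 0.392
```

```bash

python3 -m creep '{"dp":[[0,0,1],[0,0,2],[0,0,2],[0,0,2]],"roll":[0,0,0,0]}'
python3 -m creep '{"dp":[[0,0,0],[0,0,0],[0,0,0],[0,0,0],[0,0,0]],"roll":[0,0,0,0,0]}' 1
python3 -m creep '{"dp":[[0,0,0],[0,0,-15],[0,0,-45],[0,0,-80],[0,0,-90]],"roll":[0,0,0,0,0]}'
python3 - <<'E'
from h import *
go(.513,-.093,.17,111)
E
```

```text
t: 17.23
tool_pos: [0.6662, 0.0188, 0.0737]
orientation: [-2.586, -1.784, 0.0]
contact_force: [0.6, -0.3, -0.8]
gripper_width: 0.394
t: 17.65
tool_pos: [0.6663, 0.0188, 0.0738]
orientation: [-2.586, -1.784, -0.0]
contact_force: [0.5, -0.8, -0.7]
gripper_width: 0.748
t: 18.07
tool_pos: [0.669, 0.0194, 0.1688]
orientation: [2.583, 1.782, 0.011]
contact_force: [0.9, 0.7, -0.5]
gripper_width: 0.996
dp [-160.5 -105.9   -2.6] roll -41.80513842985253 yaw now 69.2 tilt [ 0.008  0.001 -1.   ]
```

```bash

python3 -m creep '{"dp":[[-25,-17,0],[-58,-38,0],[-90,-60,0],[-122,-80,0],[-150,-100,0]],"roll":[-7,-14,-21,-28,-35]}'
python3 -m creep '{"dp":[[-6,-10,0],[-6,-10,0],[-6,-10,0],[-6,-10,0]],"roll":[-7,-7,-7,-7]}'
python3 - <<'E'
from h import *
s=get_state(); print(s['tool_pos']); snap('wrist','w9'); snap('top','t9')
go(.514,-.093,.17,111)
a=cv2.resize(np.load('pics/w9.npz')['im'][100:250,150:350],(500,375),interpolation=cv2.INTER_CUBIC)
b=cv2.resize(np.load('pics/t9.npz')['im'][150:190,227:267],(300,300),interpolation=cv2.INTER_CUBIC); b=np.vstack([b,np.zeros((75,300,3),np.uint8)])
cv2.imwrite('pics/c9.png',np.hstack([a,b])[:,:,::-1])
E
```

```text
t: 18.48
tool_pos: [0.5175, -0.0876, 0.1637]
orientation: [1.923, 2.484, -0.002]
contact_force: [-0.6, -0.8, 0.6]
gripper_width: 1.003
t: 18.82
tool_pos: [0.5131, -0.0929, 0.164]
orientation: [1.777, 2.589, 0.004]
contact_force: [0.7, 0.7, 1.0]
gripper_width: 0.999
[ 0.51308987 -0.09287004  0.16398104]
dp [-0.7  0.8 -6.2] roll 0.2124309909275297 yaw now 111.2 tilt [ 0.002  0.001 -1.   ]
```

View pics/c9.png

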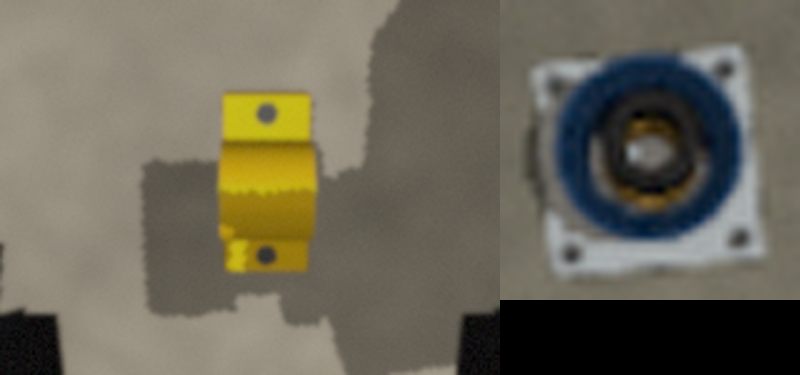

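The housing is squared to the jaws, with its holes at wrist pixels (256,145) and (256,202). The black bushing stands in the tube over the brass one.

```bash
python3 - <<'E'
from h import *
p=px2w('w9',[[256.1,144.9],[256.1,201.7]],.012); m=p.mean(0); d=p[1]-p[0]; print(p.round(4),m.round(4),np.degrees(np.arctan2(d[1],d[0])))
go(m[0],m[1],.005); snap('side','s9')
cv2.imwrite('pics/c10.png',cv2.resize(np.load('pics/s9.npz')['im'][160:230,215:305],(540,420),interpolation=cv2.INTER_CUBIC)[:,:,::-1])
E
```

```text
[[ 0.4827 -0.1018  0.012 ]
 [ 0.539  -0.0799  0.012 ]] [ 0.5109 -0.0909  0.012 ] 21.247525159696004
dp [  2.3  -1.7 158.8] roll None yaw now 111.2 tilt [ 0.002  0.001 -1.   ]
```

View pics/c10.png

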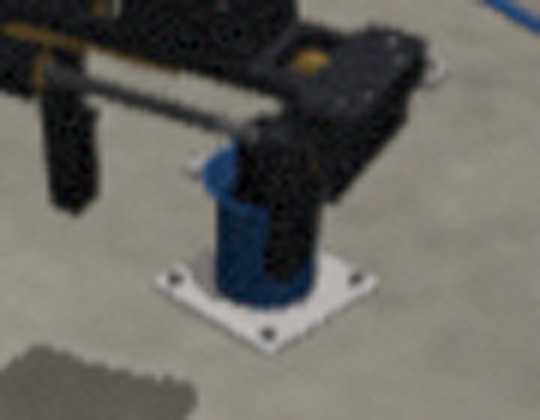

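The gripper hides the magazine in this side view, so I'll check it later. Now grasping the housing.

```bash

python3 -m creep '{"dp":[[2,-1,25],[2,-1,65],[2,-1,105],[2,-1,135],[2,-1,148]],"roll":[0,0,0,0,0]}'
python3 -m creep '{"dp":[[0,0,6],[0,0,11],[0,0,11],[0,0,11]],"roll":[0,0,0,0]}'
python3 -m creep '{"dp":[[0,0,0],[0,0,0],[0,0,0],[0,0,0],[0,0,0]],"roll":[0,0,0,0,0]}' -1 25
python3 -m creep '{"dp":[[0,0,0],[0,0,0],[0,0,0],[0,0,0],[0,0,0]],"roll":[0,0,0,0,0]}'
python3 - <<'E'
from h import *
s=get_state(); print(s['gripper_width']*88,s['tool_pos']); go(.6482,-.2227,.065,99.6)
E
```

```text
t: 19.38
tool_pos: [0.5086, -0.0913, 0.0121]
orientation: [-1.771, -2.591, 0.003]
contact_force: [0.0, -1.2, 0.0]
gripper_width: 0.997
t: 19.72
tool_pos: [0.5105, -0.0924, 0.0054]
orientation: [1.774, 2.591, 0.001]
contact_force: [0.2, -0.7, -0.0]
gripper_width: 1.0
t: 20.13
tool_pos: [0.5098, -0.0928, 0.005]
orientation: [1.775, 2.592, 0.001]
contact_force: [0.3, -0.1, 0.7]
gripper_width: 0.646
t: 20.55
tool_pos: [0.5095, -0.0924, 0.0047]
orientation: [-1.774, -2.592, -0.0]
contact_force: [-0.9, -0.3, 0.2]
gripper_width: 0.406
35.726314767640446 [ 0.50952022 -0.09241126  0.00468763]
dp [-171.6   82.1  -60.4] roll 11.625570191891484 yaw now 111.2 tilt [-0.  0. -1.]
```

```bash

python3 -m creep '{"dp":[[0,0,-10],[0,0,-35],[0,0,-60],[-25,12,-60],[-55,26,-60]],"roll":[0,0,0,2,4]}'
python3 -m creep '{"dp":[[-36,15,0],[-72,32,0],[-100,46,0],[-112,54,0],[-112,54,0]],"roll":[3,6,8,8,8]}'
python3 -m creep '{"dp":[[0,0,0],[0,0,0],[0,0,0]],"roll":[0,0,0]}'
python3 - <<'E'
from h import *
s=get_state(); print(s['gripper_width']*88,s['tool_pos']); snap('wrist','w11'); snap('side','s11')
go(.6482,-.2227,.009,99.6)
a=cv2.resize(np.load('pics/w11.npz')['im'][90:270,130:370],(480,360),interpolation=cv2.INTER_CUBIC)
b=cv2.resize(np.load('pics/s11.npz')['im'][165:225,230:290],(320,320),interpolation=cv2.INTER_CUBIC); b=np.vstack([b,np.zeros((40,320,3),np.uint8)])
cv2.imwrite('pics/c11.png',np.hstack([a,b])[:,:,::-1])
E
```

```text
t: 20.97
tool_pos: [0.5531, -0.1328, 0.0659]
orientation: [-1.859, -2.53, -0.001]
contact_force: [1.4, 0.5, -4.5]
gripper_width: 0.406
t: 21.38
tool_pos: [0.6398, -0.2303, 0.0636]
orientation: [2.041, 2.385, -0.002]
contact_force: [-0.2, -0.0, -4.0]
gripper_width: 0.408
t: 21.63
tool_pos: [0.6372, -0.2237, 0.0642]
orientation: [-2.031, -2.393, 0.001]
contact_force: [0.6, 0.1, -3.5]
gripper_width: 0.408
35.91757844196498 [ 0.63716684 -0.22372889  0.06421665]
dp [-0.2 10.6 55.6] roll -0.2700733103732489 yaw now 99.3 tilt [-0.001  0.001 -1.   ]
```

View pics/c11.png

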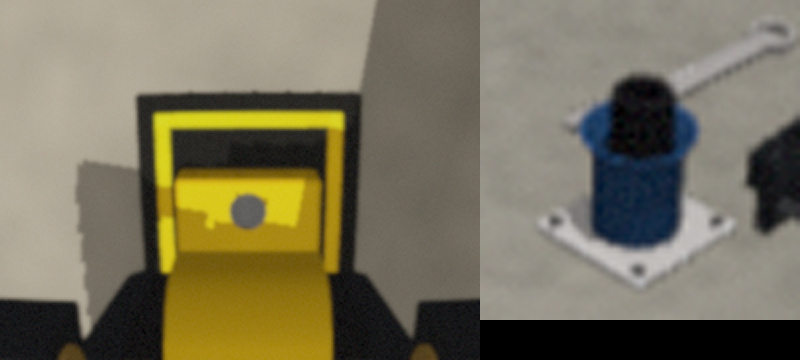

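The side view shows the black bushing standing proud of the rim as expected. The wrist view shows the housing square to the outline (foot edge at v≈176, pad edge at v≈137).

```bash
python3 - <<'E'
from h import *
s=get_state(); Rm=R.from_rotvec(s['orientation']).as_matrix()
q=lambda x,y:[130+x/2-.25,90+y/2-.25]
for n,uv,z in [('padedge',q(249,96),.004),('padL',q(148,200),.004),('padR',q(355,200),.004),('footedge',q(249,171),.0715),('hole',q(248,211),.0715),('fL',q(176,210),.0715),('fR',q(321,210),.0715)]:
    print(n,((px2w('w11',[uv],z)[0]-s['tool_pos'])@Rm*1000).round(1))
E
```

```text
padedge [  1.1 -49.6  60.7]
padL [-35.8 -11.8  60.6]
padR [ 40.1 -11.9  60.7]
footedge [  0.9 -38.6  -6.8]
hole [  0.7 -28.5  -6.8]
fL [-17.1 -28.7  -6.8]
fR [ 18.8 -28.7  -6.8]
```

```bash

python3 -m creep '{"dp":[[0.5,8,0],[0.5,11,12],[0.5,11,30],[0.5,11,45],[0.5,11,51]],"roll":[0,0,0,0,0]}'
python3 -m creep '{"dp":[[0,0,2],[0,0,4],[0,0,4],[0,0,4]],"roll":[0,0,0,0]}'
python3 -m creep '{"dp":[[0,0,0],[0,0,0],[0,0,0],[0,0,0],[0,0,0]],"roll":[0,0,0,0,0]}' 1
python3 -m creep '{"dp":[[0,0,-8],[0,0,-40],[0,0,-80],[0,0,-120],[0,0,-150]],"roll":[0,0,0,0,0]}'
python3 -m creep '{"dp":[[0,-40,0],[0,-80,0],[0,-120,0],[0,-160,0],[0,-200,0]],"roll":[0,0,0,0,0]}'
python3 -m creep '{"dp":[[0,0,0],[0,0,0],[0,0,0]],"roll":[0,0,0]}'
python3 - <<'E'
from h import *
snap('top','t12'); snap('side','s12'); print(get_state()['tool_pos'])
a=cv2.resize(np.load('pics/t12.npz')['im'][130:250,130:460],(660,240),interpolation=cv2.INTER_CUBIC)
b=cv2.resize(np.load('pics/s12.npz')['im'][140:320,140:415],(660,360),interpolation=cv2.INTER_CUBIC)
cv2.imwrite('pics/c12.png',np.vstack([a,b])[:,:,::-1])
im=np.load('pics/t12.npz')['im']; hsv=cv2.cvtColor(im,cv2.COLOR_RGB2HSV).astype(int)
E
```

```text
t: 22.15
tool_pos: [0.6475, -0.2226, 0.0103]
orientation: [-2.032, -2.39, 0.003]
contact_force: [-0.6, -0.0, -3.6]
gripper_width: 0.411
t: 22.48
tool_pos: [0.6499, -0.2234, 0.0103]
orientation: [2.035, 2.392, 0.001]
contact_force: [0.5, 1.0, -3.4]
gripper_width: 0.404
t: 22.9
tool_pos: [0.6497, -0.2234, 0.0102]
orientation: [2.035, 2.392, 0.001]
contact_force: [0.7, -0.1, -0.0]
gripper_width: 0.762
t: 23.32
tool_pos: [0.6503, -0.2232, 0.1637]
orientation: [2.034, 2.391, 0.003]
contact_force: [0.7, 0.2, 0.2]
gripper_width: 1.001
t: 23.73
tool_pos: [0.45, -0.2555, 0.1606]
orientation: [2.035, 2.392, 0.0]
contact_force: [0.5, -0.7, 0.1]
gripper_width: 1.0
t: 23.98
tool_pos: [0.4531, -0.2554, 0.1605]
orientation: [2.034, 2.391, 0.002]
contact_force: [1.2, 0.9, 0.4]
gripper_width: 0.995
[ 0.45404331 -0.25491795  0.1602059 ]
```

View pics/c12.png

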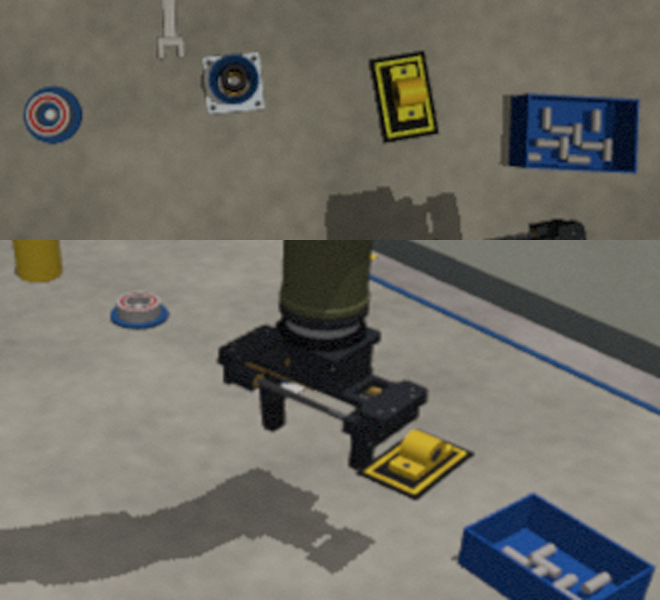

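The final top and side views show the housing centred and square in the outline (hole midpoint (406,93) against pad centre (404,95)). They also show the bearing flat on its pad and the bystanders where they were.

```bash
python3 -c "
from plant import *
print(hand_in())"
```

```text
the job is handed in; nothing more can be done
None
```

All four parts are in place and the job is handed in, at about 24 s of robot time. The hand-in gives no verdict, so these results come from my own camera and force checks:

| Part | What the last checks showed |
|---|---|
| **Bearing** | Lying flat on its pad with the post through the bore, within about 1 mm of centre in the top view. A brief 14 N force showed on the tool as it was set down. |
| **Bushings** | The brass one went into the tube first and was seen inside it. The black one stands upright on it and sticks out of the rim about as far as it should, judged by eye. In the top view the two look a few mm off each other, which is the play in the tube. |
| **Housing** | Standing on the rubber pad, lined up with the outline and about 3 mm or less from its centre. |
| **Wrench, bottle and bin** | Nothing touched them, and they look unmoved in the pictures. |

- **Camera disagreement:** the top and wrist cameras differed by up to 7 mm on where things were. I used values in between and checked again, with each part held over its target, before lowering it.
- **Magazine check:** the gripper hid the magazine in the last side view. The check on how far the black bushing stands out comes from an earlier side view, and the last top view still shows it in the tube.
- **Grip reading:** the gripper read about 34 mm on the 36 mm bushings, but both held without slipping.

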